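Weigh the lot of fired test bars on the two-pan balance

TASK

A lot of fired clay test bars is to be weighed dry before its soaking test. The first bar has just been weighed alone: it lies in one pan of the balance, against a 50 g brass weight in the other. Now lay all the other bars from the plaster slab in the pan with the first bar and add weights from their board to the pan with the first weight, until the beam is as near level as these weights bring it; leave the lot balanced for the potter to read, the unneeded weights on their board, and the square tile and everything else on the bench where they are.

Things in the scene. Friction and masses are not known exactly. Their poses are not given: they have to be found in the camera images.
- beam (a joint): tilt of the balance's beam, rad: 0 level, positive when the left pan is up and the right one down; stops at -0.2 and +0.2. Damped, settles in about 2 s. Between the stops it stands at 0.0033 rad for each gram of (right load - left load), wherever on the pans the loads lie; from 60 g difference on it lies on a stop
- left_pan (a point): centre of the floor of the left (+y) pan, a steel tray 220 mm (its x) x 145 mm (its y) outside, with an upright rim 3 mm thick and 6 mm high above the floor; it always stays horizontal and rises or sinks with the beam: floor 105 mm above the bench when level, 24 mm higher or lower at the stops; it yields easily to a push between them
- right_pan (a point): centre of the floor of the right (-y) pan, same as the left one. The balance is a green iron one with its pans above the beam (Roberval type), fixed to the bench, base 320 x 120 mm; the pans' centres lie 120 mm either side of its middle, where the column and white index plate reach 113 mm up
- first_bar: a fired red clay test bar, 60 x 22 x 20 mm; origin at the centre of its underside, x along its length, z up through its 20 mm height; 50 g. This one lies in one of the pans at the start: that is the pan for the bars
- first_weight: a 50 g brass weight: an upright cylinder 21 mm across and 16 mm high, carrying a knob 13 mm across, 27 mm high in all; origin at the centre of its underside, z up its axis. This one stands in the other pan at the start: that is the pan for the weights
- bat: flat white plaster slab 250 mm (its x) x 170 mm (its y) x 12 mm, fixed on the bench to the left or right of the balance, on which the other bars lie; origin at the centre of its underside
- weight_board: flat dark wooden board 200 mm (its x) x 150 mm (its y) x 12 mm, fixed on the bench on the other side, on which the loose weights stand; origin at the centre of its underside
- bar1: a fired red clay test bar, 60 x 22 x 20 mm; origin at the centre of its underside, x along its length, z up through its 20 mm height; about 50 g, but 44 to 56 g as each was fired differently; lies on the bat at the start, long side across it; may be absent (then None from the start)
- bar2: a fired red clay test bar, 60 x 22 x 20 mm; origin at the centre of its underside, x along its length, z up through its 20 mm height; about 50 g, but 44 to 56 g as each was fired differently; lies on the bat at the start, long side across it; may be absent (then None from the start)
- bar3: a fired red clay test bar, 60 x 22 x 20 mm; origin at the centre of its underside, x along its length, z up through its 20 mm height; about 50 g, but 44 to 56 g as each was fired differently; lies on the bat at the start, long side across it; may be absent (then None from the start)
- bar4: a fired red clay test bar, 60 x 22 x 20 mm; origin at the centre of its underside, x along its length, z up through its 20 mm height; about 50 g, but 44 to 56 g as each was fired differently; lies on the bat at the start, long side across it; may be absent (then None from the start)
- bar5: a fired red clay test bar, 60 x 22 x 20 mm; origin at the centre of its underside, x along its length, z up through its 20 mm height; about 50 g, but 44 to 56 g as each was fired differently; lies on the bat at the start, long side across it; may be absent (then None from the start)
- bar6: a fired red clay test bar, 60 x 22 x 20 mm; origin at the centre of its underside, x along its length, z up through its 20 mm height; about 50 g, but 44 to 56 g as each was fired differently; lies on the bat at the start, long side across it; may be absent (then None from the start)
- w100_a: a 100 g brass weight: an upright cylinder 26 mm across and 21 mm high, carrying a knob 16 mm across, 34 mm high in all; origin at the centre of its underside, z up its axis
- w100_b: a 100 g brass weight: an upright cylinder 26 mm across and 21 mm high, carrying a knob 16 mm across, 34 mm high in all; origin at the centre of its underside, z up its axis
- w50_a: a 50 g brass weight: an upright cylinder 21 mm across and 16 mm high, carrying a knob 13 mm across, 27 mm high in all; origin at the centre of its underside, z up its axis
- w50_b: a 50 g brass weight: an upright cylinder 21 mm across and 16 mm high, carrying a knob 13 mm across, 27 mm high in all; origin at the centre of its underside, z up its axis
- w20_a: a 20 g brass weight: an upright cylinder 16 mm across and 11 mm high, carrying a knob 10 mm across, 20 mm high in all; origin at the centre of its underside, z up its axis
- w20_b: a 20 g brass weight: an upright cylinder 16 mm across and 11 mm high, carrying a knob 10 mm across, 20 mm high in all; origin at the centre of its underside, z up its axis
- test_tile: bystander: thin blue square glaze test tile, 36 x 36 x 8 mm, lying on the bat among the bars; not part of the lot
- glaze_jar: bystander: closed white plastic jar with black cap, 56 mm across, 75 mm high, near the robot
- brush: bystander: paint brush 200 mm long lying near the robot
- rib: bystander: flat wooden potter's rib (shaping block), 55 x 105 x 10 mm, beyond the balance to one side
There are look-alikes about, which are no part of the job. Several things have the shape of the weight_board; the one meant has the colours described above.

How it is judged:
At the end, for the whole second after the job is handed in: Every bar that is present, the first one included, rests in one pan and the first weight in the other; each other weight is either in the pan with the first weight or on the weight board; the beam is level within 0.05 rad (15 g) and at rest (below 0.03 rad/s) ((((x of first_bar in the frame of left_pan between -0.11 and 0.11 m and y of first_bar in the frame of left_pan between -0.0725 and 0.0725 m and z of first_bar in the frame of left_pan between -0.006 and 0.06 m) and (x of bar1 in the frame of left_pan between -0.11 and 0.11 m and y of bar1 in the frame of left_pan between -0.0725 and 0.0725 m and z of bar1 in the frame of left_pan between -0.006 and 0.06 m) and (x of bar2 in the frame of left_pan between -0.11 and 0.11 m and y of bar2 in the frame of left_pan between -0.0725 and 0.0725 m and z of bar2 in the frame of left_pan between -0.006 and 0.06 m) and (x of bar3 in the frame of left_pan between -0.11 and 0.11 m and y of bar3 in the frame of left_pan between -0.0725 and 0.0725 m and z of bar3 in the frame of left_pan between -0.006 and 0.06 m) and (x of bar4 in the frame of left_pan between -0.11 and 0.11 m and y of bar4 in the frame of left_pan between -0.0725 and 0.0725 m and z of bar4 in the frame of left_pan between -0.006 and 0.06 m) and (x of bar5 in the frame of left_pan between -0.11 and 0.11 m and y of bar5 in the frame of left_pan between -0.0725 and 0.0725 m and z of bar5 in the frame of left_pan between -0.006 and 0.06 m) and (x of bar6 in the frame of left_pan between -0.11 and 0.11 m and y of bar6 in the frame of left_pan between -0.0725 and 0.0725 m and z of bar6 in the frame of left_pan between -0.006 and 0.06 m) and (x of first_weight in the frame of right_pan between -0.11 and 0.11 m and y of first_weight in the frame of right_pan between -0.0725 and 0.0725 m and z of first_weight in the frame of right_pan between -0.006 and 0.06 m) and ((x of w100_a in the frame of right_pan between -0.11 and 0.11 m and y of w100_a in the frame of right_pan between -0.0725 and 0.0725 m and z of w100_a in the frame of right_pan between -0.006 and 0.06 m) or (x of w100_a in the frame of weight_board between -0.1 and 0.1 m and y of w100_a in the frame of weight_board between -0.075 and 0.075 m and z of w100_a in the frame of weight_board between 0.005 and 0.04 m)) and ((x of w100_b in the frame of right_pan between -0.11 and 0.11 m and y of w100_b in the frame of right_pan between -0.0725 and 0.0725 m and z of w100_b in the frame of right_pan between -0.006 and 0.06 m) or (x of w100_b in the frame of weight_board between -0.1 and 0.1 m and y of w100_b in the frame of weight_board between -0.075 and 0.075 m and z of w100_b in the frame of weight_board between 0.005 and 0.04 m)) and ((x of w50_a in the frame of right_pan between -0.11 and 0.11 m and y of w50_a in the frame of right_pan between -0.0725 and 0.0725 m and z of w50_a in the frame of right_pan between -0.006 and 0.06 m) or (x of w50_a in the frame of weight_board between -0.1 and 0.1 m and y of w50_a in the frame of weight_board between -0.075 and 0.075 m and z of w50_a in the frame of weight_board between 0.005 and 0.04 m)) and ((x of w50_b in the frame of right_pan between -0.11 and 0.11 m and y of w50_b in the frame of right_pan between -0.0725 and 0.0725 m and z of w50_b in the frame of right_pan between -0.006 and 0.06 m) or (x of w50_b in the frame of weight_board between -0.1 and 0.1 m and y of w50_b in the frame of weight_board between -0.075 and 0.075 m and z of w50_b in the frame of weight_board between 0.005 and 0.04 m)) and ((x of w20_a in the frame of right_pan between -0.11 and 0.11 m and y of w20_a in the frame of right_pan between -0.0725 and 0.0725 m and z of w20_a in the frame of right_pan between -0.006 and 0.06 m) or (x of w20_a in the frame of weight_board between -0.1 and 0.1 m and y of w20_a in the frame of weight_board between -0.075 and 0.075 m and z of w20_a in the frame of weight_board between 0.005 and 0.04 m)) and ((x of w20_b in the frame of right_pan between -0.11 and 0.11 m and y of w20_b in the frame of right_pan between -0.0725 and 0.0725 m and z of w20_b in the frame of right_pan between -0.006 and 0.06 m) or (x of w20_b in the frame of weight_board between -0.1 and 0.1 m and y of w20_b in the frame of weight_board between -0.075 and 0.075 m and z of w20_b in the frame of weight_board between 0.005 and 0.04 m))) or ((x of first_bar in the frame of right_pan between -0.11 and 0.11 m and y of first_bar in the frame of right_pan between -0.0725 and 0.0725 m and z of first_bar in the frame of right_pan between -0.006 and 0.06 m) and (x of bar1 in the frame of right_pan between -0.11 and 0.11 m and y of bar1 in the frame of right_pan between -0.0725 and 0.0725 m and z of bar1 in the frame of right_pan between -0.006 and 0.06 m) and (x of bar2 in the frame of right_pan between -0.11 and 0.11 m and y of bar2 in the frame of right_pan between -0.0725 and 0.0725 m and z of bar2 in the frame of right_pan between -0.006 and 0.06 m) and (x of bar3 in the frame of right_pan between -0.11 and 0.11 m and y of bar3 in the frame of right_pan between -0.0725 and 0.0725 m and z of bar3 in the frame of right_pan between -0.006 and 0.06 m) and (x of bar4 in the frame of right_pan between -0.11 and 0.11 m and y of bar4 in the frame of right_pan between -0.0725 and 0.0725 m and z of bar4 in the frame of right_pan between -0.006 and 0.06 m) and (x of bar5 in the frame of right_pan between -0.11 and 0.11 m and y of bar5 in the frame of right_pan between -0.0725 and 0.0725 m and z of bar5 in the frame of right_pan between -0.006 and 0.06 m) and (x of bar6 in the frame of right_pan between -0.11 and 0.11 m and y of bar6 in the frame of right_pan between -0.0725 and 0.0725 m and z of bar6 in the frame of right_pan between -0.006 and 0.06 m) and (x of first_weight in the frame of left_pan between -0.11 and 0.11 m and y of first_weight in the frame of left_pan between -0.0725 and 0.0725 m and z of first_weight in the frame of left_pan between -0.006 and 0.06 m) and ((x of w100_a in the frame of left_pan between -0.11 and 0.11 m and y of w100_a in the frame of left_pan between -0.0725 and 0.0725 m and z of w100_a in the frame of left_pan between -0.006 and 0.06 m) or (x of w100_a in the frame of weight_board between -0.1 and 0.1 m and y of w100_a in the frame of weight_board between -0.075 and 0.075 m and z of w100_a in the frame of weight_board between 0.005 and 0.04 m)) and ((x of w100_b in the frame of left_pan between -0.11 and 0.11 m and y of w100_b in the frame of left_pan between -0.0725 and 0.0725 m and z of w100_b in the frame of left_pan between -0.006 and 0.06 m) or (x of w100_b in the frame of weight_board between -0.1 and 0.1 m and y of w100_b in the frame of weight_board between -0.075 and 0.075 m and z of w100_b in the frame of weight_board between 0.005 and 0.04 m)) and ((x of w50_a in the frame of left_pan between -0.11 and 0.11 m and y of w50_a in the frame of left_pan between -0.0725 and 0.0725 m and z of w50_a in the frame of left_pan between -0.006 and 0.06 m) or (x of w50_a in the frame of weight_board between -0.1 and 0.1 m and y of w50_a in the frame of weight_board between -0.075 and 0.075 m and z of w50_a in the frame of weight_board between 0.005 and 0.04 m)) and ((x of w50_b in the frame of left_pan between -0.11 and 0.11 m and y of w50_b in the frame of left_pan between -0.0725 and 0.0725 m and z of w50_b in the frame of left_pan between -0.006 and 0.06 m) or (x of w50_b in the frame of weight_board between -0.1 and 0.1 m and y of w50_b in the frame of weight_board between -0.075 and 0.075 m and z of w50_b in the frame of weight_board between 0.005 and 0.04 m)) and ((x of w20_a in the frame of left_pan between -0.11 and 0.11 m and y of w20_a in the frame of left_pan between -0.0725 and 0.0725 m and z of w20_a in the frame of left_pan between -0.006 and 0.06 m) or (x of w20_a in the frame of weight_board between -0.1 and 0.1 m and y of w20_a in the frame of weight_board between -0.075 and 0.075 m and z of w20_a in the frame of weight_board between 0.005 and 0.04 m)) and ((x of w20_b in the frame of left_pan between -0.11 and 0.11 m and y of w20_b in the frame of left_pan between -0.0725 and 0.0725 m and z of w20_b in the frame of left_pan between -0.006 and 0.06 m) or (x of w20_b in the frame of weight_board between -0.1 and 0.1 m and y of w20_b in the frame of weight_board between -0.075 and 0.075 m and z of w20_b in the frame of weight_board between 0.005 and 0.04 m)))) and value of joint beam between -0.05 and 0.05 rad and velocity of joint beam between -0.03 and 0.03 rad/s); the robot touches nothing.
It fails at once if a bystander (tile, jar, brush or rib) is moved by more than 30 mm (distance of any of test_tile, glaze_jar, brush, rib from where it was at the start of the episode above 0.03 m).
Of bar1, bar2, bar3, bar4, bar5, bar6 only 4 to 6 are there at a start; the rules pass over those that are not, and their reading is None.
At some moment in a run one of bar1, bar2, bar3, bar4, bar5, bar6, w100_a, w100_b, w50_a, w50_b may be knocked a few centimetres aside while the robot is not near it.
It also fails if it takes over 210 s, if anything falls off the work surface, if the arm or the gripper's body presses on something with over 40 N, if the wrist force passes 120 N, or if a joint passes its speed limit or range.

ROBOT

A 6-joint arm with a two-finger parallel gripper is mounted at the origin on the work surface. World frame = base frame: x ahead of the robot, y to its left, z up, the work surface at z = 0. Lengths are in m, angles in rad, forces in N, time in s.
With the tool pointing down it reaches from about 0.375 to 0.975 m from the base axis. Payload 3.8 kg.
Tool frame: the origin (TCP) lies midway between the tips of the shut fingers; the grasp point (between the pads) lies 19 mm behind it; z points along the fingers, y is the direction in which the jaws open and shut (so a half turn about z gives the same grasp; the last joint's range is limited). The gripper opens to 85 mm and grips with 20 to 120 N. Pads are 22 mm wide; open, the fingers measure 114 mm over their backs; the gripper's body (76 mm by 85 mm) begins 54 mm behind the grasp point. The pads swing forward as they close: fully open they stand 13 mm farther back than shut.
Start: joints at [1.254, 0.264, 1.604, -0, 1.274, -0.037], TCP at [0.186, 0.649, 0.231] pointing down, gripper open.
Joint ranges: [-2.63, 2.63], [-0.94, 2.18], [0.31, 2.57], [-1.31, 4.45], [0, 2.66], [-2.55, 2.55]. Speed limits (rad/s): [2.57, 2.57, 3.14, 3.14, 3.14, 3.14].

INTERFACE

Orientations are given as a rotation vector (axis times angle).
In Python, from workcell import bot gives the robot as it stands.
- The arm moves only by the tool drive_tool, never from a script. Its argument "deltas" is a list of rows, each an object with "hand": the opening, from 0 (shut) to 1 (fully open); "offset": the shift along the world's x, y, z in cm, a list of three; "angular": the turn, a rotation vector about the world's x, y, z in degrees, a list of three. A call has 1 to 8 rows; each row is the pose to reach, as a shift and turn from the pose commanded when the call began; what a row does not reach only later rows make up. A row lasts 1/8 s, in which the tool goes at most 62.5 mm and 10.7 degrees, less where a joint would pass 70% of its speed; a pose out of reach is approached as far as the arm can. A call with a gripper value outside its range is refused whole. The fingers move at their own pace and stop on an object; "force" is the grip in N (left out, the last holds). Time passes only in rows, so rows that repeat a pose let the fingers close. It gives the time, the measured TCP pose, the force and the opening at its end, in the units of the state.
- bot.read_state(): the state, without advancing time (a new reading comes with each control period).
- bot.read_camera(name): name is "scene" or "top"; returns a dict with "frame" (384x512x3 uint8, blue, green, red), "mtx" (3x3 intrinsics, pixels), "R" (3x3) and "t" (3): a world point X has camera coordinates R X + t. Camera axes: x right, y down, z forward; pixel columns grow to the right and rows downward; lengths in m; the calibration is good to about 2 mm. A picture is of the moment at which its call begins. There is no depth.
- bot.finish_job(): hands the job in, once; it reports no verdict.
The state is a dict: "time": time; "q": joint angles; "joint_vel": joint speeds; "joint_torque": joint torques, N m; "tool_pos": TCP position; "tcp_rot": TCP orientation; "wrist_force": force on the tool from outside, world axes, zero at the start; "torque": the same for the moment, N m; "width": opening from 0.0 (shut) to 1.0 (fully open).
Only numpy, scipy, OpenCV 4.12 (cv2) and the standard library are available. Lean on these libraries where they do the work, as an engineer would, in place of code of your own. Each camera call takes 0.05 s, during which the arm holds its last target. There are 200 camera calls.

## Working session

There is one attempt and no reset: what is moved stays moved. The work goes in short steps, Python scripts to look and compute and a tool call to move; the robot and the scene stay as the last step left them, time stands still between calls to the robot, and variables do not carry over. Pictures are saved under pics/ and viewed, about 12 in all and at most 16, crops included, and the job is handed in when it is done.

Besides the shell and the picture viewer there is one more tool, called after ">>>" as name([rows], argument=value, ...), one row to a line, values as JSON. drive_tool: Moves the arm, as the interface text tells. Its arguments: {"type":"object","properties":{"deltas":{"type":"array"},"force":{"type":"number"}},"required":["deltas"]}

```bash
ls; mkdir -p pics; python3 - <<'E'
from workcell import bot
import cv2,numpy as np
print(bot.read_state())
for n in("top","scene"):
    c=bot.read_camera(n);cv2.imwrite(f"pics/{n}0.png",cv2.resize(c["frame"],(800,600),interpolation=cv2.INTER_CUBIC));np.savez(f"{n}0.npz",**c)
    print(n,c["mtx"].tolist(),np.round(-c["R"].T@c["t"],3),np.round(c["R"],3).tolist())
E
```

```text
pics
{'time': 0.0, 'q': array([ 1.25409357e+00,  2.64781598e-01,  1.60536749e+00, -7.82655699e-06,
        1.27371485e+00, -3.68850865e-02]), 'joint_vel': array([-0.00152942, -0.00142198, -0.00140977, -0.00043441,  0.00088674,
        0.00182826]), 'joint_torque': array([-3.35367531e-04, -5.15115988e+01, -3.67305315e+01, -3.70197859e-04,
        1.30731976e-02, -6.92691238e-07]), 'tool_pos': array([0.18618781, 0.64805054, 0.22994639]), 'tcp_rot': array([-0.43804549, -3.11050555,  0.00351374]), 'wrist_force': array([ 0.07587929, -0.02369759,  0.38168473]), 'torque': array([-0.00723967,  0.02462579,  0.0198616 ]), 'width': 1.0047257001055379}
top [[469.5313420430111, 0.0, 252.88588268906759], [0.0, 469.5313420430111, 192.79941855651074], [0.0, 0.0, 1.0]] [2.030e-01 1.000e-03 1.305e+00] [[0.006, -1.0, -0.006], [-0.983, -0.005, -0.183], [0.183, 0.007, -0.983]]
scene [[412.56540447438454, 0.0, 256.35653109692566], [0.0, 412.56540447438454, 188.2537940950281], [0.0, 0.0, 1.0]] [1.286 0.293 0.666] [[-0.352, 0.936, 0.021], [0.497, 0.206, -0.843], [-0.793, -0.286, -0.537]]
```

View pics/top0.png

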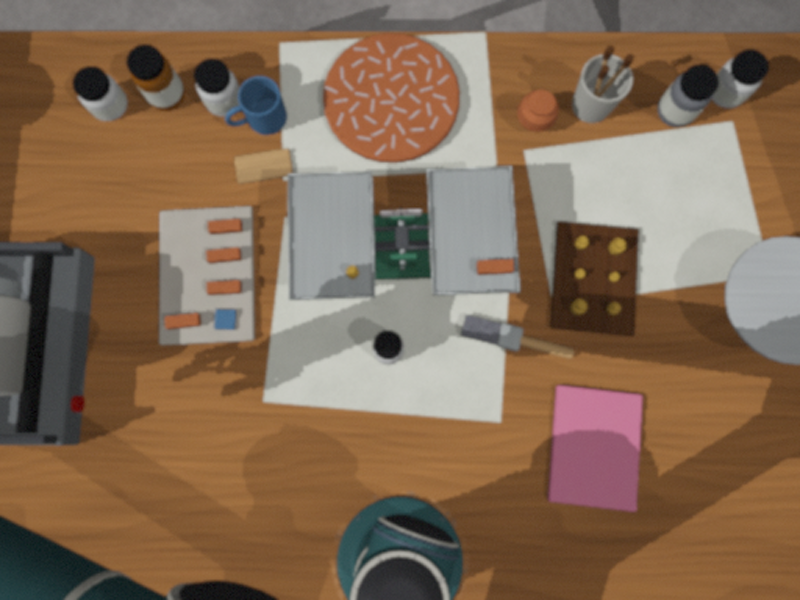

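View pics/scene0.png

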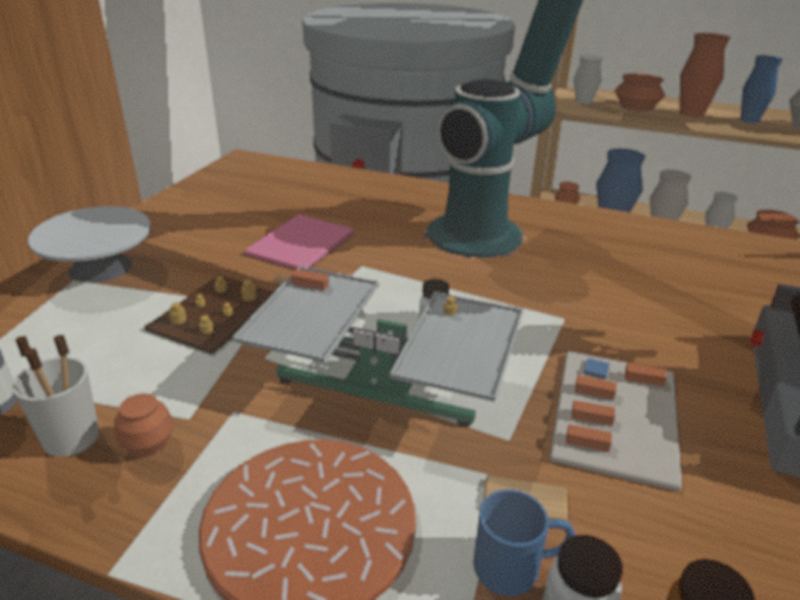

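The top view shows four bars on the bat, at about (224,226), (223,255), (223,287) and (182,320), with the blue tile at (226,319). The first bar is in the right pan (495,266) and the first weight in the left pan (352,271). Six weights stand on the dark board (580–618, 243–308). Next I measure them.

```bash
cat > h.py <<'E'
import cv2,numpy as np
from workcell import bot
def ray(c,uv,z):
    d=c["R"].T@np.linalg.inv(c["mtx"])@np.array([uv[0],uv[1],1.]);o=-c["R"].T@c["t"]
    return (o+d*(z-o[2])/d[2])[:2]
def proj(c,P):
    p=c["mtx"]@(c["R"]@np.asarray(P,float)+c["t"]);return p[:2]/p[2]
def blobs(c,lo,hi,amin=12):
    hsv=cv2.cvtColor(np.asarray(c["frame"]),cv2.COLOR_BGR2HSV)
    m=cv2.inRange(hsv,lo,hi);n,l,s,ce=cv2.connectedComponentsWithStats(m)
    out=[]
    for i in range(1,n):
        if s[i][4]>=amin:
            r=cv2.minAreaRect(np.argwhere(l==i)[:,::-1].astype(np.float32));out.append((ce[i],s[i][4],r))
    return out
RED=((3,120,90),(14,255,255)); YEL=((18,110,70),(32,255,255)); BLU=((98,120,60),(115,255,255))
def show(c,bz=.032,pz=.125,region=True):
    for ce,a,r in blobs(c,*RED):
        if 20<a<500:
            z=bz if ce[0]<180 else pz
            b=cv2.boxPoints(r);b=np.array([ray(c,q,z) for q in b]);e=[b[1]-b[0],b[2]-b[1]];e=max(e,key=np.linalg.norm)
            print("red",np.round(ce,1),a,"xy",np.round(ray(c,ce,z),3),"ang",round(np.degrees(np.arctan2(e[1],e[0]))%180,0),np.round(np.linalg.norm(e),3))
    for ce,a,r in blobs(c,*YEL,6):
        if 180<ce[0]<430 and ce[1]>140: print("yel",np.round(ce,1),a,np.round(r[1],1),"xy@.03",np.round(ray(c,ce,.03),3),"@.12",np.round(ray(c,ce,.12),3))
    for ce,a,r in blobs(c,*BLU):
        if 100<ce[0]<180 and ce[1]>150: print("blu",np.round(ce,1),a,np.round(ray(c,ce,.02),3))
E
python3 - <<'E'
from h import *
c=dict(np.load("top0.npz"));show(c)
k=.64
for n,uv,z in(("bat1",(159,211),.012),("bat2",(252,206),.012),("bat3",(255,341),.012),("bat4",(160,346),.012),("wb",(557,222),.012),("wb",(639,227),.012),("wb",(635,334),.012),("wb",(551,330),.012),("Rp",(429,169),.111),("Rp",(512,167),.111),("Rp",(519,292),.111),("Rp",(432,295),.111),("Lp",(289,174),.111),("Lp",(373,171),.111),("Lp",(374,296),.111),("Lp",(290,299),.111),("jar",(388,345),.075)):
    print(n,np.round(ray(c,(uv[0]*k,uv[1]*k),z),3))
f=c["frame"]; a=cv2.resize(f[130:225,340:420],(505,600),interpolation=cv2.INTER_CUBIC)
cv2.imwrite("pics/w.png",a)
E
```

```text
red [195.3  22.5] 136 xy [0.897 0.171] ang 93.0 0.115
red [405.   73.3] 277 xy [ 0.75  -0.396] ang 77.0 0.086
red [152.1  74.1] 22 xy [0.788 0.305] ang 110.0 0.019
red [319.7  82.6] 21 xy [ 0.723 -0.167] ang 122.0 0.019
red [81.5 84.1] 28 xy [0.756 0.507] ang 127.0 0.028
red [394.8  84.2] 25 xy [ 0.719 -0.367] ang 90.0 0.024
red [104.8  89.4] 46 xy [0.74  0.439] ang 130.0 0.044
red [118.5  91.1] 46 xy [0.735 0.399] ang 56.0 0.039
red [83.9 91.9] 29 xy [0.732 0.499] ang 76.0 0.041
red [129.1  92.8] 23 xy [0.73  0.368] ang 45.0 0.024
red [129.4 106.1] 36 xy [0.69  0.365] ang 116.0 0.031
red [142.8 104.4] 22 xy [0.695 0.327] ang 84.0 0.035
red [104.7 104.3] 24 xy [0.695 0.436] ang 78.0 0.034
red [102.9 110.4] 37 xy [0.677 0.44 ] ang 90.0 0.04
red [252.3 126. ] 293 xy [0.601 0.012] ang 90.0 0.084
red [262.7 113.1] 45 xy [ 0.636 -0.015] ang 90.0 0.055
red [111.  125.4] 25 xy [0.632 0.414] ang 82.0 0.026
red [144.2 128.4] 31 xy [0.623 0.319] ang 82.0 0.028
red [125.5 130. ] 24 xy [0.618 0.372] ang 90.0 0.023
red [ 39.5 133.5] 22 xy [0.607 0.616] ang 100.0 0.024
red [143.8 144.4] 147 xy [0.
[... 1440 characters left out ...]
8] 40 [6. 6.] xy@.03 [0.493 0.088] @.12 [0.473 0.082]
yel [370.8 174.7] 46 [6.3 7.2] xy@.03 [ 0.493 -0.317] @.12 [ 0.472 -0.295]
yel [392.7 176.7] 43 [6. 7.] xy@.03 [ 0.487 -0.378] @.12 [ 0.467 -0.351]
yel [370.4 196. ] 91 [ 9.2 10.6] xy@.03 [ 0.433 -0.314] @.12 [ 0.416 -0.291]
yel [392.9 197. ] 64 [8. 8.] xy@.03 [ 0.43  -0.375] @.12 [ 0.414 -0.349]
blu [143.9 204. ] 82 [0.408 0.313]
bat1 [0.61  0.446]
bat2 [0.62  0.275]
bat3 [0.37  0.259]
bat4 [0.36  0.428]
wb [ 0.592 -0.285]
wb [ 0.583 -0.434]
wb [ 0.386 -0.416]
wb [ 0.393 -0.267]
Rp [ 0.655 -0.047]
Rp [ 0.66  -0.189]
Rp [ 0.441 -0.196]
Rp [ 0.436 -0.052]
Lp [0.645 0.193]
Lp [0.651 0.049]
Lp [0.433 0.045]
Lp [0.428 0.184]
jar [0.356 0.021]
```

View pics/w.png

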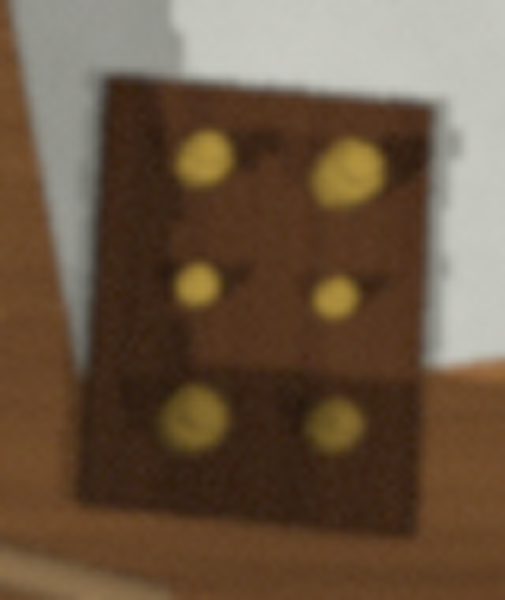

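The crop shows, at crop pixels: 50 g (205,158), 100 g (350,172), 20 g (197,285), 20 g (335,297), 100 g (195,418) and 50 g (335,425). I start towards the farthest bar.

>>> drive_tool([
  {"hand": 0.55,"offset": [2,-5.5,0],"angular": [0,0,-10]},
  {"hand": 0.55,"offset": [4.5,-11,0],"angular": [0,0,-20]},
  {"hand": 0.55,"offset": [7.5,-16.5,0],"angular": [0,0,-30]},
  {"hand": 0.55,"offset": [11,-21.5,0],"angular": [0,0,-40]},
  {"hand": 0.55,"offset": [16,-25,0],"angular": [0,0,-50]},
  {"hand": 0.55,"offset": [22,-28,-2],"angular": [0,0,-60]},
  {"hand": 0.55,"offset": [28,-31,-5],"angular": [0,0,-69]},
  {"hand": 0.55,"offset": [33,-33,-9],"angular": [0,0,-74]},
], force=40)

```text
time: 1.1
tool_pos: [0.5015, 0.3251, 0.1541]
tcp_rot: [2.226, 2.216, 0.004]
wrist_force: [-0.2, 1.3, -0.5]
width: 0.552
```

```bash
cat >> h.py <<'E'
def bars(c,z=.032,box=(90,185,130,225),amin=60):
    "PCA poses of red blobs inside a pixel box (c0,c1,r0,r1)"
    hsv=cv2.cvtColor(np.asarray(c["frame"]),cv2.COLOR_BGR2HSV);m=cv2.inRange(hsv,*RED)
    k=np.zeros_like(m);k[box[2]:box[3],box[0]:box[1]]=m[box[2]:box[3],box[0]:box[1]]
    n,l,s,ce=cv2.connectedComponentsWithStats(k)
    for i in range(1,n):
        if s[i][4]<amin: continue
        P=np.array([ray(c,q,z) for q in np.argwhere(l==i)[:,::-1]]);mu=P.mean(0);w,v=np.linalg.eigh(np.cov((P-mu).T))
        print("bar px",np.round(ce[i]),s[i][4],"xy",np.round(mu,3),"ang",round(np.degrees(np.arctan2(v[1,1],v[0,1]))%180,1))
def st():
    s=bot.read_state();print("t %.2f"%s["time"],"pos",np.round(s["tool_pos"],4),"rv",np.round(s["tcp_rot"],3),"F",np.round(s["wrist_force"],1),"w %.3f"%s["width"]);return s
E
python3 -c "
from h import *
st();c=bot.read_camera('top');bars(c);bars(c,.126,(270,335,100,190))"
```

```text
t 1.10 pos [0.5015 0.3251 0.1541] rv [2.226 2.216 0.004] F [-0.2  1.3 -0.5] w 0.552
bar px [169. 159.] 598 xy [0.534 0.245] ang 179.3
bar px [144. 144.] 147 xy [0.576 0.318] ang 93.9
bar px [145. 163.] 125 xy [0.524 0.313] ang 93.3
bar px [147. 184.] 88 xy [0.464 0.304] ang 105.1
bar px [164. 212.] 93 xy [0.384 0.253] ang 167.3
bar px [330. 120.] 240 xy [ 0.617 -0.193] ang 6.1
bar px [317. 170.] 180 xy [ 0.482 -0.155] ang 95.1
```

>>> drive_tool([
  {"hand": 0.55,"offset": [6.1,-0.1,-2],"angular": [0,0,4]},
  {"hand": 0.55,"offset": [6.1,-0.1,-5],"angular": [0,0,4]},
  {"hand": 0.55,"offset": [6.1,-0.1,-9],"angular": [0,0,4]},
  {"hand": 0.55,"offset": [6.1,-0.1,-12.1],"angular": [0,0,4]},
  {"hand": 0.55,"offset": [6.1,-0.1,-12.1],"angular": [0,0,4]},
  {"hand": 0.15,"offset": [6.1,-0.1,-12.1],"angular": [0,0,4]},
  {"hand": 0.15,"offset": [6.1,-0.1,-12.1],"angular": [0,0,4]},
  {"hand": 0.15,"offset": [6.1,-0.1,-12.1],"angular": [0,0,4]},
])

```text
time: 2.15
tool_pos: [0.56, 0.3251, 0.033]
tcp_rot: [2.143, 2.297, 0.0]
wrist_force: [0.1, -0.0, 0.1]
width: 0.151
```

```bash
python3 -c "
from h import *
st();c=bot.read_camera('scene');a=c['frame'][190:320,340:460];cv2.imwrite('pics/g1.png',cv2.resize(a,None,fx=5,fy=4.6,interpolation=cv2.INTER_CUBIC))"
```

```text
t 2.15 pos [0.56   0.3251 0.033 ] rv [2.143 2.297 0.   ] F [ 0.1 -0.   0.1] w 0.151
```

View pics/g1.png

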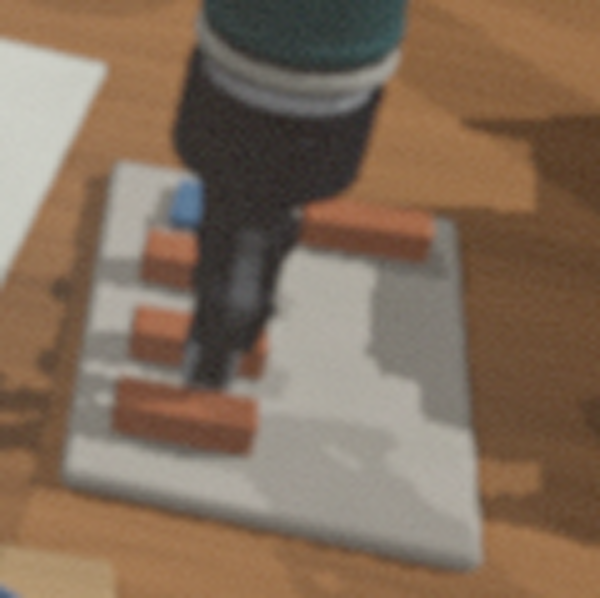

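The fingers closed above the bench, just short of the far bar, because the earlier speed-limited row had left the commanded pose behind. Nothing was touched. I take the measured pose as the commanded one and correct.

>>> drive_tool([
  {"hand": 0.42,"offset": [0,0,2],"angular": [0,0,0]},
  {"hand": 0.42,"offset": [1.8,-0.7,2],"angular": [0,0,0]},
  {"hand": 0.42,"offset": [1.8,-0.7,1.5],"angular": [0,0,0]},
  {"hand": 0.42,"offset": [1.8,-0.7,-1.3],"angular": [0,0,0]},
  {"hand": 0.42,"offset": [1.8,-0.7,-1.3],"angular": [0,0,0]},
  {"hand": 0.15,"offset": [1.8,-0.7,-1.3],"angular": [0,0,0]},
  {"hand": 0.15,"offset": [1.8,-0.7,-1.3],"angular": [0,0,0]},
  {"hand": 0.15,"offset": [1.8,-0.7,-1.3],"angular": [0,0,0]},
])

```text
time: 3.2
tool_pos: [0.5787, 0.3184, 0.0208]
tcp_rot: [2.143, 2.297, 0.002]
wrist_force: [0.7, 0.3, -1.1]
width: 0.244
```

>>> drive_tool([
  {"hand": 0.15,"offset": [0,0,4],"angular": [0,0,0]},
  {"hand": 0.15,"offset": [0,0,10],"angular": [0,0,0]},
  {"hand": 0.15,"offset": [0,-2,15.5],"angular": [0,0,0]},
  {"hand": 0.15,"offset": [0,-7,19],"angular": [0,0,-2]},
  {"hand": 0.15,"offset": [0.5,-13,19],"angular": [0,0,-2]},
  {"hand": 0.15,"offset": [1,-19,19],"angular": [0,0,-2]},
  {"hand": 0.15,"offset": [1.5,-25,19],"angular": [0,0,-2]},
  {"hand": 0.15,"offset": [2,-31,19],"angular": [0,0,-2]},
])

```text
time: 4.2
tool_pos: [0.5981, 0.0063, 0.2107]
tcp_rot: [2.182, 2.259, 0.002]
wrist_force: [0.8, -0.5, -0.6]
width: 0.24
```

>>> drive_tool([
  {"hand": 0.15,"offset": [0.3,-6,0],"angular": [0,0,0]},
  {"hand": 0.15,"offset": [0.3,-12,0],"angular": [0,0,0]},
  {"hand": 0.15,"offset": [0.3,-16,-2],"angular": [0,0,0]},
  {"hand": 0.15,"offset": [0.3,-16,-7],"angular": [0,0,0]},
  {"hand": 0.15,"offset": [0.3,-16,-9.5],"angular": [0,0,0]},
  {"hand": 0.15,"offset": [0.3,-16,-9.5],"angular": [0,0,0]},
  {"hand": 0.45,"offset": [0.3,-16,-9.5],"angular": [0,0,0]},
  {"hand": 0.45,"offset": [0.3,-16,-9.5],"angular": [0,0,0]},
])

```text
time: 5.2
tool_pos: [0.6027, -0.1521, 0.1172]
tcp_rot: [2.18, 2.257, 0.003]
wrist_force: [0.3, 1.3, -0.9]
width: 0.45
```

>>> drive_tool([
  {"hand": 0.45,"offset": [0,0,4],"angular": [0,0,0]},
  {"hand": 0.45,"offset": [0,0,9],"angular": [0,0,0]},
  {"hand": 0.45,"offset": [0,6,9],"angular": [0,0,0]},
  {"hand": 0.45,"offset": [-1,12,9],"angular": [0,0,0]},
  {"hand": 0.45,"offset": [-2,18,9],"angular": [0,0,0]},
  {"hand": 0.45,"offset": [-3,24,9],"angular": [0,0,2]},
  {"hand": 0.45,"offset": [-5,29.5,9],"angular": [0,0,2]},
  {"hand": 0.45,"offset": [-7,35,9],"angular": [0,0,2]},
])

```text
time: 6.2
tool_pos: [0.5311, 0.2003, 0.2069]
tcp_rot: [2.142, 2.296, 0.005]
wrist_force: [0.5, -0.2, 0.2]
width: 0.453
```

```bash
python3 -c "
from h import *
st();c=bot.read_camera('top');bars(c);bars(c,.11,(270,335,100,190))
cv2.imwrite('pics/p1.png',cv2.resize(c['frame'][90:230,80:430],None,fx=2.2,fy=2.2,interpolation=cv2.INTER_CUBIC))"
```

```text
t 6.20 pos [0.5311 0.2003 0.2069] rv [2.142 2.296 0.005] F [ 0.5 -0.2  0.2] w 0.453
bar px [ 95. 185.] 538 xy [0.46  0.449] ang 4.4
bar px [116. 205.] 163 xy [0.404 0.385] ang 96.2
bar px [110. 222.] 79 xy [0.355 0.401] ang 89.7
bar px [331. 131.] 387 xy [ 0.594 -0.195] ang 2.4
bar px [312. 130.] 159 xy [ 0.595 -0.145] ang 92.5
bar px [316. 172.] 169 xy [ 0.482 -0.154] ang 93.2
```

View pics/p1.png

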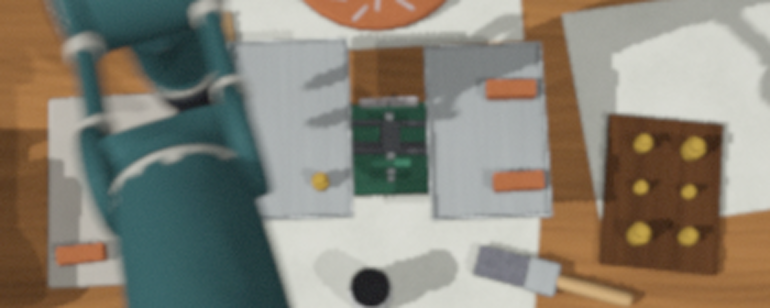

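The crop shows the bar well placed in the right pan (510,88), with the first bar at (517,181). Next is the second bar.

>>> drive_tool([
  {"hand": 0.42,"offset": [-0.7,6,0],"angular": [0,0,0]},
  {"hand": 0.42,"offset": [-0.7,11,-3],"angular": [0,0,0]},
  {"hand": 0.42,"offset": [-0.7,12,-8.5],"angular": [0,0,0]},
  {"hand": 0.42,"offset": [-0.7,12,-14],"angular": [0,0,0]},
  {"hand": 0.42,"offset": [-0.7,12,-18.6],"angular": [0,0,0]},
  {"hand": 0.42,"offset": [-0.7,12,-18.6],"angular": [0,0,0]},
  {"hand": 0.15,"offset": [-0.7,12,-18.6],"angular": [0,0,0]},
  {"hand": 0.15,"offset": [-0.7,12,-18.6],"angular": [0,0,0]},
])

```text
time: 7.25
tool_pos: [0.5266, 0.3193, 0.0223]
tcp_rot: [2.142, 2.296, 0.009]
wrist_force: [-0.6, 0.0, -0.9]
width: 0.247
```

>>> drive_tool([
  {"hand": 0.15,"offset": [0,0,4],"angular": [0,0,0]},
  {"hand": 0.15,"offset": [0,0,10],"angular": [0,0,0]},
  {"hand": 0.15,"offset": [0,-2,15.5],"angular": [0,0,0]},
  {"hand": 0.15,"offset": [0,-7,18.5],"angular": [0,0,-2]},
  {"hand": 0.15,"offset": [0.5,-13,18.5],"angular": [0,0,-2]},
  {"hand": 0.15,"offset": [1,-19,18.5],"angular": [0,0,-2]},
  {"hand": 0.15,"offset": [1.5,-25,18.5],"angular": [0,0,-2]},
  {"hand": 0.15,"offset": [1.5,-31,18.5],"angular": [0,0,-2]},
])

```text
time: 8.25
tool_pos: [0.5402, 0.006, 0.2069]
tcp_rot: [2.18, 2.256, 0.006]
wrist_force: [-0.5, -0.9, 0.3]
width: 0.241
```

```bash
python3 -c "
from h import *
st();c=bot.read_camera('top');bars(c);bars(c,.11,(270,335,100,190))"
```

```text
t 8.25 pos [0.5402 0.006  0.2069] rv [2.18  2.256 0.006] F [-0.5 -0.9  0.3] w 0.241
bar px [168. 160.] 391 xy [0.531 0.249] ang 0.7
bar px [ 95. 183.] 639 xy [0.465 0.449] ang 4.2
bar px [143. 183.] 153 xy [0.464 0.315] ang 93.2
bar px [116. 205.] 161 xy [0.404 0.386] ang 96.3
bar px [163. 211.] 77 xy [0.387 0.255] ang 151.8
bar px [105. 222.] 82 xy [0.355 0.413] ang 87.9
bar px [331. 132.] 268 xy [ 0.589 -0.197] ang 1.0
bar px [312. 130.] 170 xy [ 0.595 -0.146] ang 94.9
bar px [316. 172.] 168 xy [ 0.482 -0.154] ang 92.9
```

>>> drive_tool([
  {"hand": 0.15,"offset": [0.2,-6,0],"angular": [0,0,0]},
  {"hand": 0.15,"offset": [0.2,-12,0],"angular": [0,0,0]},
  {"hand": 0.15,"offset": [0.2,-15.8,-3],"angular": [0,0,0]},
  {"hand": 0.15,"offset": [0.2,-15.8,-8],"angular": [0,0,0]},
  {"hand": 0.15,"offset": [0.2,-15.8,-10.9],"angular": [0,0,0]},
  {"hand": 0.15,"offset": [0.2,-15.8,-10.9],"angular": [0,0,0]},
  {"hand": 0.4,"offset": [0.2,-15.8,-10.9],"angular": [0,0,0]},
  {"hand": 0.4,"offset": [0.2,-15.8,-10.9],"angular": [0,0,0]},
])

```text
time: 9.3
tool_pos: [0.5431, -0.1503, 0.0976]
tcp_rot: [2.18, 2.257, 0.003]
wrist_force: [0.5, 1.0, 0.4]
width: 0.398
```

>>> drive_tool([
  {"hand": 0.4,"offset": [0,0,5],"angular": [0,0,0]},
  {"hand": 0.45,"offset": [0,0,11],"angular": [0,0,0]},
  {"hand": 0.45,"offset": [0,6,11],"angular": [0,0,0]},
  {"hand": 0.45,"offset": [-1,12,11],"angular": [0,0,0]},
  {"hand": 0.45,"offset": [-2,18,11],"angular": [0,0,0]},
  {"hand": 0.45,"offset": [-3,24,11],"angular": [0,0,2]},
  {"hand": 0.45,"offset": [-5,29.5,11],"angular": [0,0,2]},
  {"hand": 0.45,"offset": [-7,35,11],"angular": [0,0,2]},
])

```text
time: 10.3
tool_pos: [0.4711, 0.2023, 0.2069]
tcp_rot: [2.142, 2.296, 0.005]
wrist_force: [0.7, 0.1, -0.1]
width: 0.455
```

```bash
python3 -c "
from h import *
st();c=bot.read_camera('top');bars(c);bars(c,.1,(270,335,100,190))"
```

```text
t 10.30 pos [0.4711 0.2023 0.2069] rv [2.142 2.296 0.005] F [ 0.7  0.1 -0.1] w 0.455
bar px [ 96. 188.] 642 xy [0.451 0.444] ang 10.0
bar px [141. 183.] 114 xy [0.466 0.319] ang 100.9
bar px [110. 206.] 65 xy [0.401 0.403] ang 73.1
bar px [331. 141.] 358 xy [ 0.57  -0.198] ang 1.2
bar px [312. 131.] 165 xy [ 0.597 -0.147] ang 92.5
bar px [312. 152.] 163 xy [ 0.537 -0.146] ang 93.0
bar px [315. 172.] 166 xy [ 0.482 -0.153] ang 94.0
```

>>> drive_tool([
  {"hand": 0.42,"offset": [-0.4,6,0],"angular": [0,0,0]},
  {"hand": 0.42,"offset": [-0.4,10.6,-3],"angular": [0,0,0]},
  {"hand": 0.42,"offset": [-0.4,11.6,-8.5],"angular": [0,0,0]},
  {"hand": 0.42,"offset": [-0.4,11.6,-14],"angular": [0,0,0]},
  {"hand": 0.42,"offset": [-0.4,11.6,-18.5],"angular": [0,0,0]},
  {"hand": 0.42,"offset": [-0.4,11.6,-18.5],"angular": [0,0,0]},
  {"hand": 0.15,"offset": [-0.4,11.6,-18.5],"angular": [0,0,0]},
  {"hand": 0.15,"offset": [-0.4,11.6,-18.5],"angular": [0,0,0]},
])

```text
time: 11.35
tool_pos: [0.4695, 0.3174, 0.023]
tcp_rot: [2.142, 2.296, 0.008]
wrist_force: [0.5, 0.5, 0.5]
width: 0.237
```

>>> drive_tool([
  {"hand": 0.15,"offset": [0,0,4],"angular": [0,0,0]},
  {"hand": 0.15,"offset": [0,0,10],"angular": [0,0,0]},
  {"hand": 0.15,"offset": [0,-2,15.5],"angular": [0,0,0]},
  {"hand": 0.15,"offset": [1,-7,18.5],"angular": [0,0,-2]},
  {"hand": 0.15,"offset": [2,-12.5,18.5],"angular": [0,0,-2]},
  {"hand": 0.15,"offset": [3,-18,18.5],"angular": [0,0,-2]},
  {"hand": 0.15,"offset": [4,-24,18.5],"angular": [0,0,-2]},
  {"hand": 0.15,"offset": [5,-30,18.5],"angular": [0,0,-2]},
])

```text
time: 12.35
tool_pos: [0.5181, 0.0142, 0.2077]
tcp_rot: [2.18, 2.257, 0.005]
wrist_force: [0.4, 0.3, -0.2]
width: 0.241
```

```bash
python3 -c "
from h import *
st();c=bot.read_camera('top');bars(c);bars(c,.1,(270,335,100,190));show(c)" | grep -v red
```

```text
t 12.35 pos [0.5181 0.0142 0.2077] rv [2.18  2.257 0.005] F [ 0.4  0.3 -0.2] w 0.241
bar px [167. 162.] 317 xy [0.526 0.252] ang 4.0
bar px [ 96. 188.] 728 xy [0.452 0.445] ang 8.6
bar px [165. 207.] 64 xy [0.398 0.25 ] ang 1.4
bar px [116. 205.] 162 xy [0.403 0.386] ang 96.1
bar px [331. 140.] 340 xy [ 0.571 -0.198] ang 0.4
bar px [312. 131.] 156 xy [ 0.596 -0.147] ang 91.5
bar px [312. 152.] 163 xy [ 0.537 -0.146] ang 92.6
bar px [315. 172.] 167 xy [ 0.482 -0.153] ang 93.9
yel [371.9 154.7] 71 [8.5 9.2] xy@.03 [ 0.55  -0.323] @.12 [ 0.525 -0.3  ]
yel [394.7 157.2] 105 [10. 11.] xy@.03 [ 0.543 -0.386] @.12 [ 0.519 -0.359]
yel [370.9 174.8] 44 [6.4 7.1] xy@.03 [ 0.492 -0.318] @.12 [ 0.472 -0.295]
yel [392.6 176.8] 44 [6. 7.] xy@.03 [ 0.487 -0.377] @.12 [ 0.467 -0.351]
yel [370.  195.9] 106 [ 9.9 12. ] xy@.03 [ 0.433 -0.313] @.12 [ 0.416 -0.29 ]
yel [392.4 197. ] 72 [8. 9.] xy@.03 [ 0.43  -0.374] @.12 [ 0.414 -0.348]
```

>>> drive_tool([
  {"hand": 0.15,"offset": [3,-5,0],"angular": [0,0,0]},
  {"hand": 0.15,"offset": [6.5,-9,0],"angular": [0,0,0]},
  {"hand": 0.15,"offset": [7.2,-10.1,-4],"angular": [0,0,0]},
  {"hand": 0.15,"offset": [7.2,-10.1,-9],"angular": [0,0,0]},
  {"hand": 0.15,"offset": [7.2,-10.1,-11.4],"angular": [0,0,0]},
  {"hand": 0.15,"offset": [7.2,-10.1,-11.4],"angular": [0,0,0]},
  {"hand": 0.4,"offset": [7.2,-10.1,-11.4],"angular": [0,0,0]},
  {"hand": 0.4,"offset": [7.2,-10.1,-11.4],"angular": [0,0,0]},
])

```text
time: 13.4
tool_pos: [0.59, -0.085, 0.0923]
tcp_rot: [2.182, 2.258, 0.002]
wrist_force: [0.4, -0.3, -1.0]
width: 0.398
```

>>> drive_tool([
  {"hand": 0.4,"offset": [0,0,5],"angular": [0,0,0]},
  {"hand": 0.42,"offset": [-1,0,11],"angular": [0,0,0]},
  {"hand": 0.42,"offset": [-3,5.5,11.5],"angular": [0,0,0]},
  {"hand": 0.42,"offset": [-5,11,11.5],"angular": [0,0,0]},
  {"hand": 0.42,"offset": [-7,16.5,11.5],"angular": [0,0,0]},
  {"hand": 0.42,"offset": [-9,22,11.5],"angular": [0,0,2]},
  {"hand": 0.42,"offset": [-11,27.5,11.5],"angular": [0,0,4]},
  {"hand": 0.42,"offset": [-13.5,33,11.5],"angular": [0,0,4]},
])

```text
time: 14.4
tool_pos: [0.4536, 0.2469, 0.2069]
tcp_rot: [2.102, 2.333, 0.003]
wrist_force: [1.4, 0.1, 0.1]
width: 0.419
```

```bash
python3 -c "
from h import *
st();c=bot.read_camera('top');bars(c);bars(c,.1,(270,335,100,190));show(c)
cv2.imwrite('pics/p2.png',cv2.resize(c['frame'][90:230,80:430],None,fx=2.2,fy=2.2,interpolation=cv2.INTER_CUBIC))" | grep -v red
```

```text
t 14.40 pos [0.4536 0.2469 0.2069] rv [2.102 2.333 0.003] F [1.4 0.1 0.1] w 0.419
bar px [171. 151.] 382 xy [0.558 0.242] ang 6.8
bar px [331. 138.] 379 xy [ 0.576 -0.197] ang 1.4
bar px [312. 131.] 171 xy [ 0.597 -0.146] ang 91.5
bar px [288. 135.] 168 xy [ 0.586 -0.084] ang 91.0
bar px [312. 152.] 166 xy [ 0.537 -0.147] ang 93.4
bar px [315. 172.] 169 xy [ 0.482 -0.153] ang 93.9
yel [372.  154.8] 68 [8. 8.] xy@.03 [ 0.55  -0.323] @.12 [ 0.525 -0.3  ]
yel [394.7 157.2] 105 [10. 11.] xy@.03 [ 0.543 -0.386] @.12 [ 0.519 -0.359]
yel [225.9 171.2] 44 [7. 6.] xy@.03 [0.501 0.086] @.12 [0.48 0.08]
yel [370.8 174.8] 43 [6. 7.] xy@.03 [ 0.492 -0.317] @.12 [ 0.472 -0.295]
yel [392.7 176.8] 43 [6. 7.] xy@.03 [ 0.487 -0.378] @.12 [ 0.467 -0.351]
yel [370.  195.9] 104 [ 9.9 11.3] xy@.03 [ 0.433 -0.313] @.12 [ 0.416 -0.29 ]
yel [392.5 197. ] 72 [7.8 9.2] xy@.03 [ 0.43  -0.374] @.12 [ 0.414 -0.348]
```

View pics/p2.png

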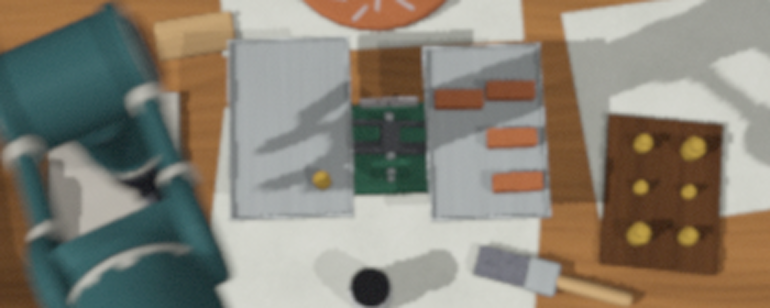

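The crop shows four bars in the right pan at (510,92), (458,99), (512,137) and (517,181), with room left at mid-left. I go for the last bar.

>>> drive_tool([
  {"hand": 0.45,"offset": [-2,5.5,0],"angular": [0,0,0]},
  {"hand": 0.45,"offset": [-4,11,-1],"angular": [0,0,0]},
  {"hand": 0.45,"offset": [-4.9,14.1,-5.5],"angular": [0,0,0]},
  {"hand": 0.45,"offset": [-4.9,14.1,-11],"angular": [0,0,0]},
  {"hand": 0.45,"offset": [-4.9,14.1,-16],"angular": [0,0,0]},
  {"hand": 0.45,"offset": [-4.9,14.1,-18.5],"angular": [0,0,0]},
  {"hand": 0.15,"offset": [-4.9,14.1,-18.5],"angular": [0,0,0]},
  {"hand": 0.15,"offset": [-4.9,14.1,-18.5],"angular": [0,0,0]},
])

```text
time: 15.45
tool_pos: [0.4062, 0.3868, 0.0223]
tcp_rot: [2.103, 2.334, 0.004]
wrist_force: [0.1, 0.1, -0.2]
width: 0.244
```

>>> drive_tool([
  {"hand": 0.15,"offset": [0,0,4],"angular": [0,0,0]},
  {"hand": 0.15,"offset": [0,0,10],"angular": [0,0,0]},
  {"hand": 0.15,"offset": [0,-2,15.5],"angular": [0,0,-2]},
  {"hand": 0.15,"offset": [2,-7,18.5],"angular": [0,0,-4]},
  {"hand": 0.15,"offset": [4,-12.5,18.5],"angular": [0,0,-4]},
  {"hand": 0.15,"offset": [6,-18,18.5],"angular": [0,0,-4]},
  {"hand": 0.15,"offset": [8,-23.5,18.5],"angular": [0,0,-4]},
  {"hand": 0.15,"offset": [10,-29,18.5],"angular": [0,0,-4]},
])

```text
time: 16.45
tool_pos: [0.5067, 0.0943, 0.2089]
tcp_rot: [2.181, 2.257, 0.007]
wrist_force: [1.2, 0.7, -0.4]
width: 0.245
```

```bash
python3 -c "
from h import *
st();c=bot.read_camera('top');bars(c);bars(c,.1,(270,335,100,190));show(c)" | grep -v red
```

```text
t 16.45 pos [0.5067 0.0943 0.2089] rv [2.181 2.257 0.007] F [ 1.2  0.7 -0.4] w 0.245
bar px [ 96. 189.] 746 xy [0.448 0.444] ang 9.3
bar px [331. 129.] 244 xy [ 0.602 -0.198] ang 0.8
bar px [312. 131.] 169 xy [ 0.597 -0.146] ang 92.1
bar px [288. 135.] 157 xy [ 0.585 -0.084] ang 93.3
bar px [312. 152.] 168 xy [ 0.537 -0.147] ang 94.7
bar px [332. 169.] 84 xy [ 0.491 -0.198] ang 0.2
bar px [315. 172.] 164 xy [ 0.482 -0.153] ang 93.8
yel [371.9 154.8] 70 [8. 9.] xy@.03 [ 0.55  -0.323] @.12 [ 0.525 -0.3  ]
yel [394.7 157.2] 105 [10. 11.] xy@.03 [ 0.543 -0.386] @.12 [ 0.519 -0.359]
yel [370.9 174.6] 45 [6.4 7.1] xy@.03 [ 0.493 -0.317] @.12 [ 0.472 -0.295]
yel [392.6 176.8] 44 [6. 7.] xy@.03 [ 0.487 -0.377] @.12 [ 0.467 -0.351]
yel [369.9 196. ] 105 [ 9.9 11.3] xy@.03 [ 0.433 -0.312] @.12 [ 0.416 -0.29 ]
yel [392.5 197. ] 73 [8. 9.] xy@.03 [ 0.43  -0.374] @.12 [ 0.414 -0.348]
```

The bat is now empty of bars. I place the last one and go for the first 100 g weight.

>>> drive_tool([
  {"hand": 0.15,"offset": [1,-6,0],"angular": [0,0,0]},
  {"hand": 0.15,"offset": [1.9,-12,0],"angular": [0,0,0]},
  {"hand": 0.15,"offset": [1.9,-17.5,-1],"angular": [0,0,0]},
  {"hand": 0.15,"offset": [1.9,-18.5,-5.5],"angular": [0,0,0]},
  {"hand": 0.15,"offset": [1.9,-18.5,-10],"angular": [0,0,0]},
  {"hand": 0.15,"offset": [1.9,-18.5,-11.5],"angular": [0,0,0]},
  {"hand": 0.4,"offset": [1.9,-18.5,-11.5],"angular": [0,0,0]},
  {"hand": 0.4,"offset": [1.9,-18.5,-11.5],"angular": [0,0,0]},
])

```text
time: 17.5
tool_pos: [0.5262, -0.089, 0.0934]
tcp_rot: [2.18, 2.257, 0.004]
wrist_force: [-0.0, 0.2, -0.6]
width: 0.401
```

>>> drive_tool([
  {"hand": 0.4,"offset": [0,0,5],"angular": [0,0,0]},
  {"hand": 0.5,"offset": [0,-2,9],"angular": [0,0,0]},
  {"hand": 0.5,"offset": [-2,-7.5,9],"angular": [0,0,0]},
  {"hand": 0.5,"offset": [-4,-13,9],"angular": [0,0,0]},
  {"hand": 0.5,"offset": [-6.5,-18,7],"angular": [0,0,0]},
  {"hand": 0.5,"offset": [-9.4,-22.4,4],"angular": [0,0,0]},
  {"hand": 0.5,"offset": [-9.4,-22.4,0],"angular": [0,0,0]},
  {"hand": 0.5,"offset": [-9.4,-22.4,-1.5],"angular": [0,0,0]},
])

```text
time: 18.5
tool_pos: [0.4296, -0.3131, 0.0755]
tcp_rot: [-2.184, -2.258, -0.0]
wrist_force: [-0.4, 0.1, 0.1]
width: 0.499
```

```bash
python3 -c "
from h import *
st();c=bot.read_camera('top');bars(c);bars(c,.1,(270,335,100,190));show(c)
c=bot.read_camera('scene')
cv2.imwrite('pics/p3.png',cv2.resize(c['frame'][130:270,80:360],None,fx=2.8,fy=2.8,interpolation=cv2.INTER_CUBIC))" | grep -v red
```

```text
t 18.50 pos [ 0.4296 -0.3131  0.0755] rv [-2.184 -2.258 -0.   ] F [-0.4  0.1  0.1] w 0.499
bar px [172. 134.] 106 xy [0.607 0.239] ang 74.6
bar px [168. 172.] 513 xy [0.497 0.247] ang 0.2
bar px [ 95. 185.] 573 xy [0.46  0.449] ang 4.2
bar px [132. 222.] 87 xy [0.356 0.34 ] ang 93.3
bar px [331. 141.] 370 xy [ 0.569 -0.198] ang 0.5
bar px [300. 133.] 343 xy [ 0.591 -0.115] ang 98.7
bar px [301. 155.] 326 xy [ 0.528 -0.117] ang 104.5
bar px [315. 172.] 164 xy [ 0.482 -0.153] ang 94.3
yel [372.  154.8] 67 [8. 8.] xy@.03 [ 0.55  -0.323] @.12 [ 0.525 -0.3  ]
yel [226.1 171.7] 40 [6. 6.] xy@.03 [0.499 0.085] @.12 [0.478 0.079]
yel [369.2 173.8] 16 [2.5 6.4] xy@.03 [ 0.495 -0.313] @.12 [ 0.475 -0.291]
blu [143.2 202.3] 31 [0.413 0.315]
```

View pics/p3.png

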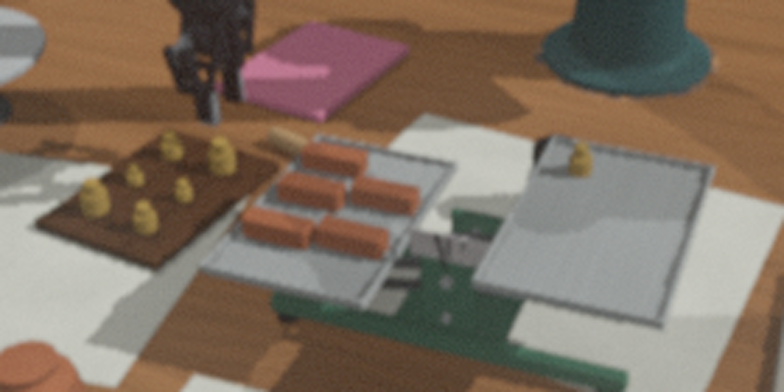

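All five bars lie flat in the right pan at crop (250–420, 150–250), and the weights stand undisturbed. I descend on the 100 g weight.

>>> drive_tool([
  {"hand": 0.5,"offset": [0.1,0.1,-3],"angular": [0,0,0]},
  {"hand": 0.5,"offset": [0.1,0.1,-5.7],"angular": [0,0,0]},
  {"hand": 0.5,"offset": [0.1,0.1,-5.7],"angular": [0,0,0]},
  {"hand": 0.15,"offset": [0.1,0.1,-5.7],"angular": [0,0,0]},
  {"hand": 0.15,"offset": [0.1,0.1,-5.7],"angular": [0,0,0]},
  {"hand": 0.15,"offset": [0.1,0.1,-5.7],"angular": [0,0,0]},
  {"hand": 0.15,"offset": [0.1,0.1,-3.5],"angular": [0,0,0]},
  {"hand": 0.15,"offset": [0.1,0.1,0.5],"angular": [0,0,0]},
])

```text
time: 19.6
tool_pos: [0.4296, -0.3109, 0.0802]
tcp_rot: [-2.18, -2.256, 0.001]
wrist_force: [0.6, 0.1, -0.9]
width: 0.276
```

>>> drive_tool([
  {"hand": 0.15,"offset": [0,0,6],"angular": [0,0,0]},
  {"hand": 0.15,"offset": [2,4,10],"angular": [0,0,0]},
  {"hand": 0.15,"offset": [4,9,13],"angular": [0,0,0]},
  {"hand": 0.15,"offset": [6,14.5,13],"angular": [0,0,0]},
  {"hand": 0.15,"offset": [8,20,13],"angular": [0,0,0]},
  {"hand": 0.15,"offset": [10,25.5,13],"angular": [0,0,0]},
  {"hand": 0.15,"offset": [12,31,13],"angular": [0,0,0]},
  {"hand": 0.15,"offset": [14.5,36.5,13],"angular": [0,0,0]},
])

```text
time: 20.6
tool_pos: [0.5763, 0.0547, 0.2115]
tcp_rot: [2.182, 2.259, 0.0]
wrist_force: [1.1, -0.9, -1.4]
width: 0.279
```

>>> drive_tool([
  {"hand": 0.15,"offset": [1.5,3.1,-1],"angular": [0,0,0]},
  {"hand": 0.15,"offset": [1.5,3.1,-5],"angular": [0,0,0]},
  {"hand": 0.15,"offset": [1.5,3.1,-7.3],"angular": [0,0,0]},
  {"hand": 0.15,"offset": [1.5,3.1,-7.4],"angular": [0,0,0]},
  {"hand": 0.5,"offset": [1.5,3.1,-7.4],"angular": [0,0,0]},
  {"hand": 0.5,"offset": [1.5,3.1,-7.4],"angular": [0,0,0]},
  {"hand": 0.5,"offset": [1.5,3.1,-4],"angular": [0,0,0]},
  {"hand": 0.5,"offset": [1.5,3.1,1],"angular": [0,0,0]},
])

```text
time: 21.6
tool_pos: [0.5902, 0.0837, 0.2211]
tcp_rot: [-2.182, -2.258, 0.003]
wrist_force: [1.4, -0.0, -0.0]
width: 0.5
```

>>> drive_tool([
  {"hand": 0.5,"offset": [0,-6,0],"angular": [0,0,0]},
  {"hand": 0.5,"offset": [-0.5,-12,0],"angular": [0,0,0]},
  {"hand": 0.5,"offset": [-1,-18,0],"angular": [0,0,0]},
  {"hand": 0.5,"offset": [-2,-24,0],"angular": [0,0,0]},
  {"hand": 0.5,"offset": [-3,-30,0],"angular": [0,0,0]},
  {"hand": 0.5,"offset": [-4,-36,-1],"angular": [0,0,0]},
  {"hand": 0.5,"offset": [-5,-41.5,-3],"angular": [0,0,0]},
  {"hand": 0.5,"offset": [-5,-45,-7.5],"angular": [0,0,0]},
])

```text
time: 22.6
tool_pos: [0.5427, -0.3711, 0.1501]
tcp_rot: [2.179, 2.249, 0.001]
wrist_force: [1.6, 0.3, -0.3]
width: 0.502
```

```bash
python3 -c "
from h import *
st();c=bot.read_camera('top');show(c)
c=bot.read_camera('scene')
for b in blobs(c,*YEL,6): print(np.round(b[0],1),b[1],np.round(ray(c,b[0],.03),3),np.round(ray(c,b[0],.143),3))
" | grep -v red
```

```text
t 22.60 pos [ 0.5427 -0.3711  0.1501] rv [2.179e+00 2.249e+00 1.000e-03] F [ 1.6  0.3 -0.3] w 0.502
yel [372.  154.6] 70 [9. 8.] xy@.03 [ 0.55  -0.323] @.12 [ 0.526 -0.3  ]
yel [226.5 171.5] 38 [7. 5.] xy@.03 [0.5   0.084] @.12 [0.479 0.078]
yel [369.9 174. ] 24 [5. 5.] xy@.03 [ 0.494 -0.315] @.12 [ 0.474 -0.292]
blu [141.2 201.7] 12 [0.415 0.32 ]
[140.8 181.7] 67 [ 0.443 -0.369] [ 0.593 -0.251]
[286.6 187. ] 49 [0.307 0.033] [0.481 0.079]
[127.9 192.2] 42 [ 0.504 -0.37 ] [ 0.643 -0.252]
[145.2 197.7] 47 [ 0.509 -0.31 ] [ 0.647 -0.203]
[113.7 200.8] 108 [ 0.554 -0.38 ] [ 0.684 -0.26 ]
[131.4 207.5] 88 [ 0.562 -0.318] [ 0.691 -0.209]
[273.2 212. ] 94 [0.439 0.036] [0.589 0.082]
```

>>> drive_tool([
  {"hand": 0.5,"offset": [0.2,-2,-2],"angular": [0,0,0]},
  {"hand": 0.5,"offset": [0.2,-2,-7],"angular": [0,0,0]},
  {"hand": 0.5,"offset": [0.2,-2,-7],"angular": [0,0,0]},
  {"hand": 0.5,"offset": [0.2,-2,-7],"angular": [0,0,0]},
])

```text
time: 23.2
tool_pos: [0.5442, -0.386, 0.0781]
tcp_rot: [2.181, 2.258, 0.001]
wrist_force: [1.5, -0.9, -0.0]
width: 0.498
```

>>> drive_tool([
  {"hand": 0.5,"offset": [-0.1,0,-3.5],"angular": [0,0,0]},
  {"hand": 0.5,"offset": [-0.1,0,-6],"angular": [0,0,0]},
  {"hand": 0.5,"offset": [-0.1,0,-6],"angular": [0,0,0]},
  {"hand": 0.15,"offset": [-0.1,0,-6],"angular": [0,0,0]},
  {"hand": 0.15,"offset": [-0.1,0,-6],"angular": [0,0,0]},
  {"hand": 0.15,"offset": [-0.1,0,-6],"angular": [0,0,0]},
  {"hand": 0.15,"offset": [-0.1,0,-2],"angular": [0,0,0]},
  {"hand": 0.15,"offset": [-0.1,0,4],"angular": [0,0,0]},
])

```text
time: 24.2
tool_pos: [0.5403, -0.3846, 0.1146]
tcp_rot: [-2.179, -2.255, 0.001]
wrist_force: [-0.3, -0.8, -0.2]
width: 0.284
```

>>> drive_tool([
  {"hand": 0.15,"offset": [0,2,6],"angular": [0,0,0]},
  {"hand": 0.15,"offset": [0.5,7,9],"angular": [0,0,0]},
  {"hand": 0.15,"offset": [1,13,9],"angular": [0,0,0]},
  {"hand": 0.15,"offset": [1.5,19,9],"angular": [0,0,0]},
  {"hand": 0.15,"offset": [2,25,9],"angular": [0,0,0]},
  {"hand": 0.15,"offset": [2.5,31,9],"angular": [0,0,0]},
  {"hand": 0.15,"offset": [3,37,9],"angular": [0,0,0]},
  {"hand": 0.15,"offset": [3.5,43,9],"angular": [0,0,0]},
])

```text
time: 25.2
tool_pos: [0.5772, 0.0459, 0.2068]
tcp_rot: [2.182, 2.258, 0.002]
wrist_force: [0.8, 0.5, -0.3]
width: 0.284
```

>>> drive_tool([
  {"hand": 0.15,"offset": [1,5,0],"angular": [0,0,0]},
  {"hand": 0.15,"offset": [1.8,9.4,-2],"angular": [0,0,0]},
  {"hand": 0.15,"offset": [1.8,9.4,-6],"angular": [0,0,0]},
  {"hand": 0.15,"offset": [1.8,9.4,-7],"angular": [0,0,0]},
  {"hand": 0.15,"offset": [1.8,9.4,-7],"angular": [0,0,0]},
  {"hand": 0.5,"offset": [1.8,9.4,-7],"angular": [0,0,0]},
  {"hand": 0.5,"offset": [1.8,9.4,-7],"angular": [0,0,0]},
  {"hand": 0.5,"offset": [1.8,9.4,-3],"angular": [0,0,0]},
])

```text
time: 26.2
tool_pos: [0.5928, 0.1371, 0.1736]
tcp_rot: [-2.181, -2.256, 0.008]
wrist_force: [-0.6, -0.5, -0.6]
width: 0.497
```

>>> drive_tool([
  {"hand": 0.5,"offset": [0,0,4],"angular": [0,0,0]},
  {"hand": 0.5,"offset": [-1,-6,4],"angular": [0,0,0]},
  {"hand": 0.5,"offset": [-2,-12,4],"angular": [0,0,0]},
  {"hand": 0.45,"offset": [-3.5,-18,4],"angular": [0,0,0]},
  {"hand": 0.45,"offset": [-5,-24,4],"angular": [0,0,0]},
  {"hand": 0.45,"offset": [-6.5,-30,4],"angular": [0,0,0]},
  {"hand": 0.45,"offset": [-8,-36,4],"angular": [0,0,0]},
  {"hand": 0.45,"offset": [-9.5,-42,4],"angular": [0,0,0]},
])

```text
time: 27.2
tool_pos: [0.4997, -0.2844, 0.2175]
tcp_rot: [2.182, 2.256, 0.001]
wrist_force: [0.9, 0.5, -0.2]
width: 0.448
```

>>> drive_tool([
  {"hand": 0.4,"offset": [0,-3,-3],"angular": [0,0,0]},
  {"hand": 0.4,"offset": [0,-3,-7],"angular": [0,0,0]},
  {"hand": 0.4,"offset": [0,-3,-7],"angular": [0,0,0]},
  {"hand": 0.4,"offset": [0,-3,-7],"angular": [0,0,0]},
  {"hand": 0.4,"offset": [0,-3,-7],"angular": [0,0,0]},
  {"hand": 0.4,"offset": [0,-3,-7],"angular": [0,0,0]},
])

```text
time: 27.95
tool_pos: [0.5012, -0.3121, 0.1478]
tcp_rot: [2.18, 2.258, 0.001]
wrist_force: [0.8, 0.6, -0.8]
width: 0.404
```

```bash
python3 -c "
from h import *
st();c=bot.read_camera('top');show(c);np.savez('topA.npz',**c);bars(c,.1,(270,329,100,190))
cv2.imwrite('pics/p4.png',cv2.resize(c['frame'][90:230,170:430],None,fx=3,fy=3,interpolation=cv2.INTER_CUBIC))
c=bot.read_camera('scene');np.savez('sceneA.npz',**c)
cv2.imwrite('pics/p5.png',cv2.resize(c['frame'][150:290,120:360],None,fx=3.3,fy=3.3,interpolation=cv2.INTER_CUBIC))
" | grep -v red
```

```text
t 27.95 pos [ 0.5012 -0.3121  0.1478] rv [2.180e+00 2.258e+00 1.000e-03] F [ 0.8  0.6 -0.8] w 0.404
yel [226.2 173.8] 39 [6. 6.] xy@.03 [0.493 0.085] @.12 [0.473 0.079]
bar px [302. 130.] 350 xy [ 0.6  -0.12] ang 98.7
bar px [318. 149.] 177 xy [ 0.545 -0.161] ang 94.8
bar px [290. 156.] 174 xy [ 0.525 -0.089] ang 91.1
bar px [317. 170.] 180 xy [ 0.489 -0.159] ang 94.7
```

View pics/p5.png

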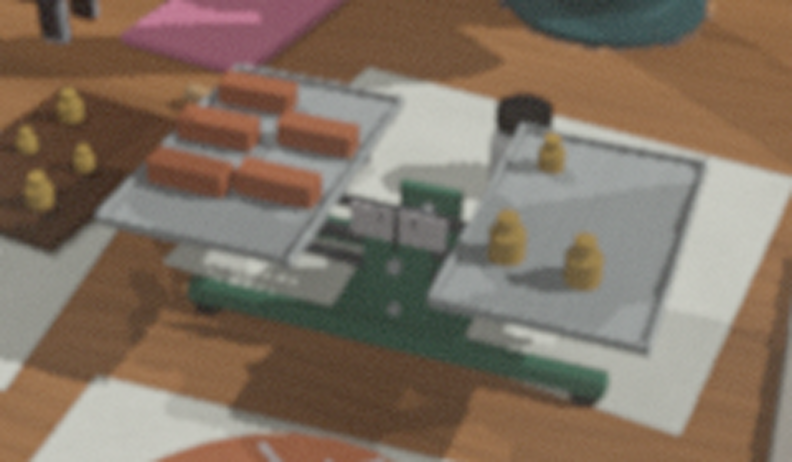

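The pans now look near level: two 100 g weights and the first weight in the left pan, five bars in the right. I measure the tilt against the starting (level) picture using the scene camera.

```bash
cat >> h.py <<'E'
def tilt(c,ref):
    "vertical shift of first bar & first weight vs level reference picture (scene cam), in mm of pan rise"
    g=lambda d:cv2.cvtColor(np.asarray(d["frame"]),cv2.COLOR_BGR2GRAY)
    a,b=g(ref),g(c)
    for name,P in(("first_bar(R)",(.482,-.155,.115)),("first_w(L)",(.475,.081,.118))):
        u,v=np.round(proj(ref,P)).astype(int)
        J=(proj(ref,np.add(P,(0,0,.01)))-proj(ref,P))/10
        h=(12,10)
        T=a[v-h[1]:v+h[1]+1,u-h[0]:u+h[0]+1];W=b[v-h[1]-22:v+h[1]+23,u-h[0]-10:u+h[0]+11]
        r=cv2.matchTemplate(W,T,cv2.TM_CCOEFF_NORMED);_,mx,_,(x,y)=cv2.minMaxLoc(r)
        s=0
        if 0<y<r.shape[0]-1: p,q,t=r[y-1,x],r[y,x],r[y+1,x];s=.5*(p-t)/(p-2*q+t)
        print(name,"uv",u,v,"score %.2f"%mx,"du %d dv %.2f"%(x-10,y-22+s),"rise mm %.1f"%((y-22+s)/J[1]))
E
python3 -c "
from h import *
r=dict(np.load('scene0.npz'));c=dict(np.load('sceneA.npz'));tilt(c,r)
for d in(r,c):
  for b in blobs(d,*YEL,6):
    if b[0][0]>250 and 150<b[0][1]<230: print('yel',np.round(b[0],2),b[1])
  for b in blobs(d,*RED,30):
    if 150<b[0][0]<250 and 160<b[0][1]<215: print('red',np.round(b[0],2),b[1])
"
```

```text
first_bar(R) uv 199 178 score 0.78 du -1 dv -0.88 rise mm 2.6
first_w(L) uv 287 195 score 0.82 du 0 dv 0.54 rise mm -1.6
yel [287.96 195.31] 52
yel [286.71 196.38] 48
yel [273.39 222.07] 102
yel [297.05 229.46] 97
```

```bash
cat >> h.py <<'E'
def rimtilt(f,ref):
    g=lambda x:cv2.GaussianBlur(np.float32(cv2.cvtColor(x,cv2.COLOR_BGR2GRAY)),(0,0),.8)
    a=g(np.asarray(ref["frame"]));b=g(f)
    C={"L":[(.651,.049),(.433,.045),(.645,.193),(.54,.19)],"R":[(.655,-.047),(.441,-.196),(.66,-.189),(.655,-.12)]}
    out={}
    for k,v in C.items():
        for p in v:
            P=np.array((*p,.111));u=proj(ref,P);J=(proj(ref,P+(0,0,.01))-proj(ref,P))/10
            x,y=np.round(u).astype(int);T=a[y-11:y+12,x-11:x+12]
            try: cc,M=cv2.findTransformECC(T,b[y-11:y+12,x-11:x+12],np.eye(2,3,dtype=np.float32),cv2.MOTION_TRANSLATION,(3,200,1e-5),None,3)
            except cv2.error: continue
            print(k,p,"cc %.2f"%cc,"d",np.round(M[:,2],2),"rise mm %.1f"%(M[:,2]@J/(J@J)))
E
python3 -c "
from h import *
r=dict(np.load('scene0.npz'))
f=np.uint8(np.mean([bot.read_camera('scene')['frame'] for _ in range(6)],0).round());cv2.imwrite('meanA.png',f)
rimtilt(f,r);st();tilt({'frame':f},r)
"
```

```text
L (0.651, 0.049) cc 0.99 d [-0.12  0.96] rise mm -2.6
L (0.433, 0.045) cc 0.90 d [-0.16 -0.24] rise mm 0.7
L (0.645, 0.193) cc 0.97 d [-0.11  0.94] rise mm -2.5
R (0.655, -0.047) cc 0.84 d [ 0.59 -0.78] rise mm 2.0
R (0.441, -0.196) cc 0.68 d [7.39 9.58] rise mm -30.9
R (0.66, -0.189) cc 0.98 d [-0.07 -0.58] rise mm 1.6
R (0.655, -0.12) cc 0.53 d [-15.3   -1.22] rise mm 7.6
t 28.35 pos [ 0.5001 -0.3119  0.1458] rv [-2.183 -2.259  0.   ] F [-0.9  1.   0.7] w 0.401
first_bar(R) uv 199 178 score 0.78 du -1 dv -0.88 rise mm 2.6
first_w(L) uv 287 195 score 0.82 du 0 dv 0.53 rise mm -1.5
```

The left side is heavier by about 0.018 rad (about 5 g). The only nearer sum, 190 g, would leave about 5 g the other way, so there is no gain in swapping. I retreat clear and do a final check.

>>> drive_tool([
  {"hand": 0.4,"offset": [0,0,5],"angular": [0,0,0]},
  {"hand": 0.4,"offset": [-3,-5,8],"angular": [0,0,0]},
  {"hand": 0.4,"offset": [-6,-10,8],"angular": [0,0,0]},
  {"hand": 0.4,"offset": [-10,-14,8],"angular": [0,0,0]},
  {"hand": 0.4,"offset": [-14,-18,8],"angular": [0,0,0]},
  {"hand": 0.4,"offset": [-18,-22,8],"angular": [0,0,0]},
  {"hand": 0.4,"offset": [-18,-22,8],"angular": [0,0,0]},
  {"hand": 0.4,"offset": [-18,-22,8],"angular": [0,0,0]},
])

```text
time: 29.35
tool_pos: [0.32, -0.5317, 0.2255]
tcp_rot: [-2.184, -2.258, -0.001]
wrist_force: [-0.1, 0.8, 0.6]
width: 0.397
```

```bash
python3 -c "
from h import *
st();c=bot.read_camera('top');show(c);bars(c);bars(c,.127,(270,329,100,190))
cv2.imwrite('pics/end.png',cv2.resize(c['frame'],(800,600),interpolation=cv2.INTER_CUBIC))
r=dict(np.load('scene0.npz'));rimtilt(bot.read_camera('scene')['frame'],r)
" | grep -v red
```

```text
t 29.35 pos [ 0.32   -0.5317  0.2255] rv [-2.184e+00 -2.258e+00 -1.000e-03] F [-0.1  0.8  0.6] w 0.397
yel [371.9 154.6] 71 [7.8 9.2] xy@.03 [ 0.55  -0.323] @.12 [ 0.526 -0.3  ]
yel [226.2 173.8] 40 [6. 6.] xy@.03 [0.493 0.085] @.12 [0.473 0.079]
yel [370.7 174.9] 45 [6. 7.] xy@.03 [ 0.492 -0.317] @.12 [ 0.472 -0.294]
yel [392.6 176.8] 45 [6. 7.] xy@.03 [ 0.487 -0.377] @.12 [ 0.467 -0.351]
yel [392.4 197. ] 73 [7.8 9.2] xy@.03 [ 0.43  -0.374] @.12 [ 0.414 -0.348]
blu [144.3 204.2] 88 [0.408 0.312]
bar px [164. 178.] 956 xy [0.48  0.257] ang 166.4
bar px [ 95. 158.] 175 xy [0.538 0.453] ang 3.0
bar px [ 95. 199.] 226 xy [0.42  0.446] ang 3.6
bar px [302. 130.] 359 xy [ 0.591 -0.118] ang 98.4
bar px [318. 149.] 176 xy [ 0.538 -0.158] ang 94.0
bar px [290. 156.] 173 xy [ 0.518 -0.087] ang 91.5
bar px [317. 170.] 183 xy [ 0.482 -0.155] ang 94.9
L (0.651, 0.049) cc 0.98 d [-0.2   1.08] rise mm -2.9
L (0.433, 0.045) cc 0.95 d [-0.09 -0.12] rise mm 0.3
L (0.645, 0.193) cc 0.96 d [-0.11  0.93] rise mm -2.5
R (0.655, -0.047) cc 0.95 d [-0.02 -0.87] rise mm 2.4
R (0.441, -0.196) cc 0.49 d [-0.55  1.18] rise mm -3.5
R (0.66, -0.189) cc 0.99 d [-0.15 -0.57] rise mm 1.6
R (0.655, -0.12) cc 0.80 d [-2.4   0.84] rise mm -1.6
```

View pics/end.png

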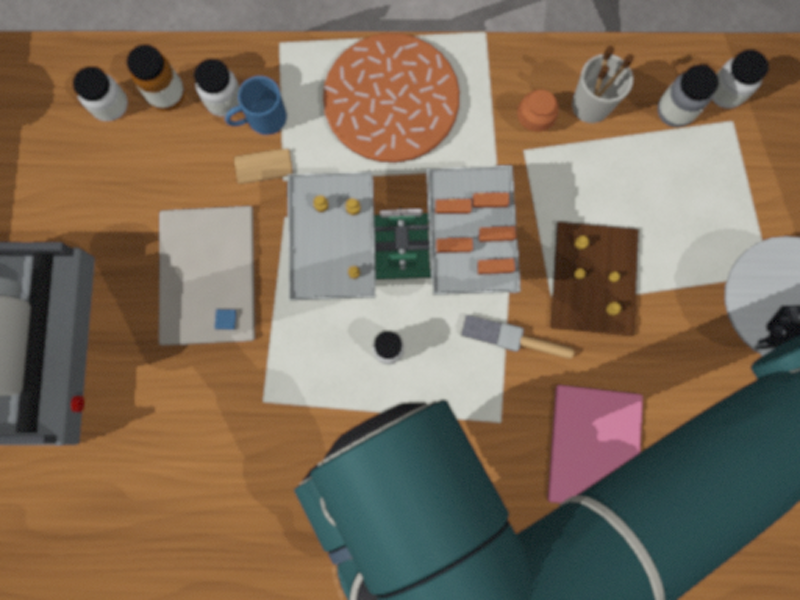

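The final view shows the bat empty except for the tile (226,319). Five bars are in the right pan, the first weight and both 100 g weights in the left pan, and four weights on the board. The bystanders are unmoved. The gripper hangs near the grey turntable (790,320), so I move it up a little before handing in.

>>> drive_tool([
  {"hand": 0.4,"offset": [0,2,5],"angular": [0,0,0]},
  {"hand": 0.4,"offset": [0,5,10],"angular": [0,0,0]},
  {"hand": 0.4,"offset": [0,5,10],"angular": [0,0,0]},
  {"hand": 0.4,"offset": [0,5,10],"angular": [0,0,0]},
])

```text
time: 29.95
tool_pos: [0.3211, -0.481, 0.3259]
tcp_rot: [2.18, 2.261, -0.0]
wrist_force: [-0.0, -0.1, -0.5]
width: 0.395
```

```bash
python3 -c "
from h import *
st();r=dict(np.load('scene0.npz'));rimtilt(bot.read_camera('scene')['frame'],r);print(bot.finish_job())"
```

```text
t 29.95 pos [ 0.3211 -0.481   0.3259] rv [ 2.18   2.261 -0.   ] F [-0.  -0.1 -0.5] w 0.395
L (0.651, 0.049) cc 0.98 d [-0.23  1.14] rise mm -3.1
L (0.433, 0.045) cc 0.95 d [-0.09 -0.14] rise mm 0.4
L (0.645, 0.193) cc 0.98 d [-0.05  0.91] rise mm -2.4
L (0.54, 0.19) cc 0.83 d [  3.83 -13.01] rise mm 36.8
R (0.655, -0.047) cc 0.79 d [ 0.5  -0.68] rise mm 1.8
R (0.441, -0.196) cc 0.54 d [-0.28  0.95] rise mm -2.8
R (0.66, -0.189) cc 0.99 d [-0.06 -0.53] rise mm 1.5
R (0.655, -0.12) cc 0.60 d [-13.88  -1.17] rise mm 7.0
the job is handed in; nothing more can be done
None
```

The job is handed in at about 30 s. I laid the four bars from the bat beside the first bar in the right pan, and set both 100 g weights with the first weight in the left pan. The two 50 g and two 20 g weights stayed on their board.

- **Beam:** it was at rest about 0.02 rad from level, the left pan low, so about 5 g heavy on the weights' side. That is well inside the 0.05 rad limit. The next nearest sum, 190 g, would be about 5 g off the other way, so I left it.
- **How sure the tilt is:** the four good rim corners gave a pan shift of 1.5–3.1 mm and agreed. A few others disagreed, most of them poor matches; one left-pan corner that matched well showed almost no movement. I read the tilt from the four.
- **Bench:** in the last full view the tile, jar, brush and rib were where they began, and the arm was clear of everything.
- **One slip:** my first descent stopped short of the far bar and the fingers closed on air. I corrected it and nothing was disturbed.

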